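# Let the clementine out of the lever dispenser

## Task

Press the lever of the fruit dispenser all the way down with a fingertip so that its lid lifts wide open, and keep it down while the clementine rolls out into the pink lunch container. Then ease the lever back up so that the lid comes down gently and is fully closed, never letting it slam. Work only the lever: do not touch the lid or the fruit, leave the container and the other things where they stand, and finish clear of everything.

Things in the scene. Friction and masses are not known exactly. Their poses are not given: they have to be found in the camera images.
- dispenser: Fixed fruit dispenser: open-topped white chute 80 mm wide (x), 205 mm long (y) on wooden legs. Origin on the worktop under its middle, z up. The floor slopes 12 degrees down to the mouth at its -y end (edge at y -105, z 95 mm). Walls: x -42 to 42 mm, tops 139 mm high by the mouth to 186 mm at the +y end. Its -x side, with the lever, faces the robot. A steel axle runs along x at y -80, z 175 mm.
- lever (a joint): Turn of the axle that carries both lever and lid, rad: 0 = lever up and lid closed, 1.15 = lever pressed down to its stop and lid lifted wide open (about level). A return spring and the lid's weight drive it shut, quickly if let go; holding the pad down takes 1 to 4 N. Letting the pad rise at 30 to 60 mm/s is gentle.
- lever_pad (a point): Centre of the top face of the lever's black pad, 34 mm wide (dispenser x), 52 mm long, 8 mm thick, free all round: 92 mm to -x of the chute's middle, 88 mm from the axle towards dispenser +y. The arm points 33 degrees above level with the lid closed (pad 226 mm above the worktop), 33 degrees below at full press (130 mm): press straight down by about 95 mm.
- lid: White lid, 64 mm wide (x) and 84 mm long, 5 mm thick, that closes the chute's mouth. Origin on the axle; when closed it hangs from the axle down and slightly outward to the chute's floor edge. It swings outward (dispenser -y) and up with the lever.
- clementine: Clementine, a ball 52 mm in diameter, about 75 g, origin at its centre. It lies in the chute against the closed lid and rolls out by itself within about a second once the lid is wide open.
- lunch_container: Pink open plastic lunch container, loose, 130 mm (x) by 170 mm (y) and 55 mm high, walls 4 mm, origin at the centre of its underside. It already stands below the mouth, its near end just under the chute's floor edge.
- jar: Bystander: glass jar with a clamp lid, 90 mm diameter, 126 mm high, origin at the centre of its underside.
- strainer: Bystander: small steel tea strainer, bowl 74 mm across and 30 mm high, handle 125 mm long towards its -x, origin under the bowl.
- spoon: Bystander: bamboo spoon 200 mm long lying flat along its x, origin at its underside.
- rack: Bystander, fixed: slotted white plastic rack, 90 by 120 mm, holding four flat silicone lids upright, up to 132 mm high; origin at the centre of its underside.
Things that resemble listed ones, but are neither listed nor needed, are in the scene too. Of the things shaped like the clementine, the orange one is meant.

How it is judged:
On the way, in this order (a step that is already met when the one before it is completed fails the run):
1. the lever is pressed down by the fingers until the lid is wide open, and held there (value of joint lever above 0.95 rad and contact force between the fingers and lever above 0.3 N), for 0.4 s.
2. with the clementine in the lunch container, the lid is closed again (x of clementine in the frame of lunch_container between -0.062 and 0.062 m and y of clementine in the frame of lunch_container between -0.082 and 0.082 m and z of clementine in the frame of lunch_container between 0.015 and 0.055 m and value of joint lever below 0.05 rad), for 0.1 s.
At the end, for the whole second after the job is handed in: lid closed (lever within 0.05 rad of its rest), the clementine at rest (under 0.05 m/s) inside the lunch container, the container upright (0.1 rad) and within 40 mm of where it stood (all of step 2 and linear speed of clementine below 0.05 m/s and distance of lunch_container from where it was at the start of the episode below 0.04 m and angle between lunch_container's own z axis and vertical below 0.1 rad); the robot touches nothing.
It fails at once if the lid slams: it closes faster than 2.5 rad/s (lever joint) over its last 0.35 rad (value of joint lever below 0.35 rad and velocity of joint lever below -2.5 rad/s).
It fails at once if the robot touches the lid or the clementine (over 0.5 N) (contact force between any of the fingers, the arm and lid above 0.5 N or contact force between any of the fingers, the arm and clementine above 0.5 N).
It fails at once if the lunch container is lifted or pushed away (over 15 mm up, over 40 mm in all) (height (world z) of lunch_container above 0.015 m or distance of lunch_container from where it was at the start of the episode above 0.04 m).
It fails at once if the jar, strainer or spoon is moved more than 25 mm (distance of any of jar, strainer, spoon from where it was at the start of the episode above 0.025 m).
It fails at once if the robot knocks the rack of lids (over 5 N) (contact force between any of the fingers, the arm and rack above 5 N).
It also fails if it takes over 38 s, if anything falls off the work surface, if the arm or the gripper's body presses on something with over 40 N, if the wrist force passes 120 N, or if a joint passes its speed limit or range.

## Robot

A 6-joint arm with a two-finger parallel gripper is mounted at the origin on the work surface. World frame = base frame: x ahead of the robot, y to its left, z up, the work surface at z = 0. Lengths are in m, angles in rad, forces in N, time in s.
With the tool pointing down it reaches from about 0.225 to 0.875 m from the base axis. Payload 3.4 kg.
Tool frame: the origin (TCP) lies at the very end of the fingers, on their centre line; the grasp point (between the pads) lies 19 mm behind it; z points along the fingers, y is the direction in which the jaws open and shut (so a half turn about z gives the same grasp; the last joint's range is limited). The gripper opens to 85 mm and grips with 20 to 120 N. Pads are 22 mm wide; open, the fingers measure 114 mm over their backs; the gripper's body (76 mm by 85 mm) begins 54 mm behind the grasp point. The pads swing forward as they close: fully open they stand 13 mm farther back than shut.
Start: joints at [-1.372, 0.276, 1.505, -0, 1.361, -0.121], TCP at [0.181, -0.546, 0.231] pointing down, gripper open.
Joint ranges: [-2.89, 2.89], [-0.75, 2.08], [0.22, 2.7], [-1.18, 4.32], [0.11, 2.71], [-2.7, 2.7]. Speed limits (rad/s): [2.57, 2.57, 3.14, 3.14, 3.14, 3.14].

## Interface

Orientations are given as a unit quaternion [w, x, y, z].
In Python, from rig import get_state, get_image, calibration, sign_off gives the robot as it stands. The module is installed in compiled form; this text tells all that it offers.
- The arm moves only by the tool drive_tool, never from a script. Its argument "targets" is one flat list of numbers, 7 for each row, row after row: the turn, a rotation vector about the tool's x, y, z in degrees, then the shift along the tool's x, y, z in mm, then the opening, from 0 (shut) to 1 (fully open). In form: [wx, wy, wz, tx, ty, tz, fingers, wx, wy, wz, tx, ty, tz, fingers, ...]. A call has 1 to 12 rows; each row shifts and turns the commanded pose from where the row before left it, along the tool's axes as they then stand; what a row does not reach is not made up. A row lasts 1/8 s, in which the tool goes at most 62.5 mm and 10.7 degrees, less where a joint would pass 70% of its speed; a pose out of reach is approached as far as the arm can. A call is refused whole if a number of a shift passes 62.5 or a number of a turn 10.7, either way. A call with a gripper value outside its range is refused whole. The fingers move at their own pace and stop on an object; "grip_force" is the grip in N (left out, the last holds). Time passes only in rows, so rows that do not move let the fingers close. It gives the time, the measured TCP pose, the force and the opening at its end, in the units of the state.
- get_state(): the state, without advancing time (a new reading comes with each control period).
- get_image(name): name is "side" or "top" or "wrist"; returns the picture (480x640x3 uint8, red, green, blue); there is no depth.
- calibration(name): a dict with "mtx" (3x3 intrinsics, pixels), "world_to_cam" (4x4, takes a point from world to camera coordinates); the wrist camera has in their place "hand_eye" (4x4, takes a point from camera to tool coordinates, whose origin is the TCP and whose axes are the flange's). Camera axes: x right, y down, z forward; pixel columns grow to the right and rows downward; lengths in m; the calibration is good to about 2 mm. A picture is of the moment at which its call begins: read the wrist's pose just before it. calibration takes no time and is no camera call.
- sign_off(): hands the job in, once; it reports no verdict.
The state is a dict: "clock": time; "qpos": joint angles; "qd": joint speeds; "effort": joint torques, N m; "position": TCP position; "ee_rot": TCP orientation; "contact_force": force on the tool from outside, world axes, zero at the start; "moment": the same for the moment, N m; "width": finger opening in m.
Only numpy, scipy, OpenCV 4.12 (cv2) and the standard library are available. Lean on these libraries where they do the work, as an engineer would, in place of code of your own. Each camera call takes 0.05 s, during which the arm holds its last target.

## Working session

There is one attempt and no reset: what is moved stays moved. The work goes in short steps, Python scripts to look and compute and a tool call to move; the robot and the scene stay as the last step left them, time stands still between calls to the robot, and variables do not carry over. Pictures are saved under pics/ and viewed, and the job is handed in when it is done.

Besides the shell and the picture viewer there is one more tool, called after "Request:" as name(argument=value, ...), one argument or row to a line, values as JSON. drive_tool: Moves the arm, as the interface text tells. Its arguments: {"type":"object","properties":{"targets":{"type":"array"},"grip_force":{"type":"number"}},"required":["targets"]}

```bash
mkdir -p pics
python3 - <<'E'
from rig import *
import cv2
s=get_state();print(s)
for n in ["side","top","wrist"]:
    cv2.imwrite(f"pics/{n}0.png",get_image(n)[:,:,::-1])
    c=calibration(n);print(n,{k:v.tolist() if hasattr(v,'tolist') else v for k,v in c.items()})
E
```

```text
{'clock': 0.0, 'qpos': array([-1.37198680e+00,  2.76608616e-01,  1.50614132e+00, -2.91686504e-06,
        1.36068566e+00, -1.21023957e-01]), 'qd': array([-0.00064101, -0.0009228 , -0.00143311, -0.00188055,  0.00020802,
        0.00103422]), 'effort': array([-2.87611965e-04, -4.16775727e+01, -2.45802748e+01, -3.75722848e-04,
        1.09257977e-02, -1.04295486e-05]), 'position': array([ 0.18066094, -0.54532685,  0.23042868]), 'ee_rot': array([-9.20716954e-04,  9.87240077e-01,  1.59236245e-01, -3.72544697e-05]), 'contact_force': array([ 0.30411902, -0.28475759, -0.23016852]), 'moment': array([0.01181279, 0.05478932, 0.01096252]), 'width': 0.08542535208726158}
side {'mtx': [[561.2954372679529, 0.0, 321.1590182450116], [0.0, 561.2954372679529, 232.4181626828297], [0.0, 0.0, 1.0]], 'world_to_cam': [[0.9408384060943653, -0.3385727088652699, -0.013842486389626141, -0.4975528359765364], [-0.2604234832009475, -0.6963303542894903, -0.6688076308570039, 0.345430553825584], [0.21680106783708358, 0.6328448139210006, -0.7433066248043227, 0.8362442510283605], [0.0, 0.0, 0.0, 1.0]]}
top {'mtx': [[623.1789087958055, 0.0, 331.34625766825644], [0.0, 623.1789087958055, 224.0215072962097], [0.0, 0.0, 1.0]], 'world_to_cam': [[0.02504783414427272, -0.9996620351621172, 0.0069585530259448115, 0.1004652789385149], [-0.9916924915558794, -0.025725447526220933, -0.1260325495309366, 0.6125780307642797], [0.12616896685149379, -0.003743902390492183, -0.992001701106665, 1.1274992568074453], [0.0, 0.0, 0.0, 1.0]]}
wrist {'mtx': [[380.3538216313157, 0.0, 319.3464547018847], [0.0, 380.3538216313157, 239.28225069477384], [0.0, 0.0, 1.0]], 'hand_eye': [[0.00038257183937676043, -0.9530823414035419, -0.30271092504818453, 0.07705408904739774], [0.9999998929209297, 0.00044344187831153823, -0.00013235341684406755, 0.0007358791690231792], [0.00026037840560730536, -0.3027108419994904, 0.9530824089967472, -0.14248065100819726], [0.0, 0.0, 0.0, 1.0]]}
```

View pics/side0.png

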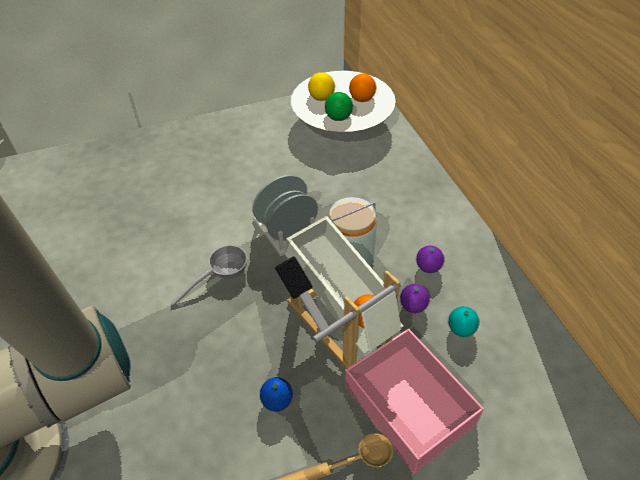

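View pics/top0.png

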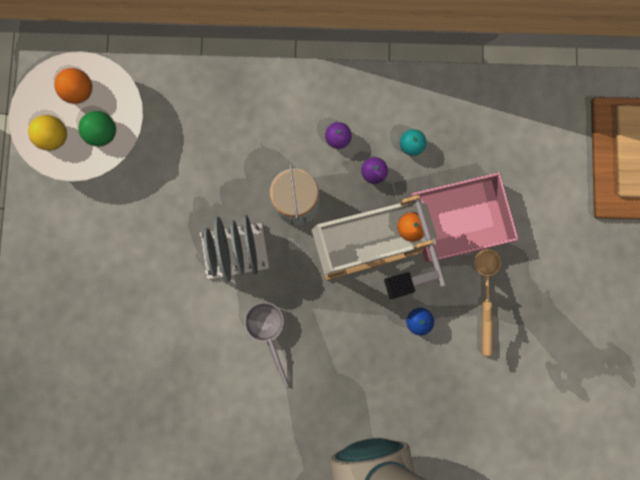

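Run:
```python
import cv2
a=cv2.imread("pics/top0.png")[180:320,290:530]
cv2.imwrite("pics/topz.png",cv2.resize(a,None,fx=3.3,fy=3.3,interpolation=cv2.INTER_CUBIC))
a=cv2.imread("pics/side0.png")[200:380,250:490]
cv2.imwrite("pics/sidez.png",cv2.resize(a,None,fx=3.3,fy=3.3,interpolation=cv2.INTER_CUBIC))
```

```text
(no output)
```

View pics/topz.png

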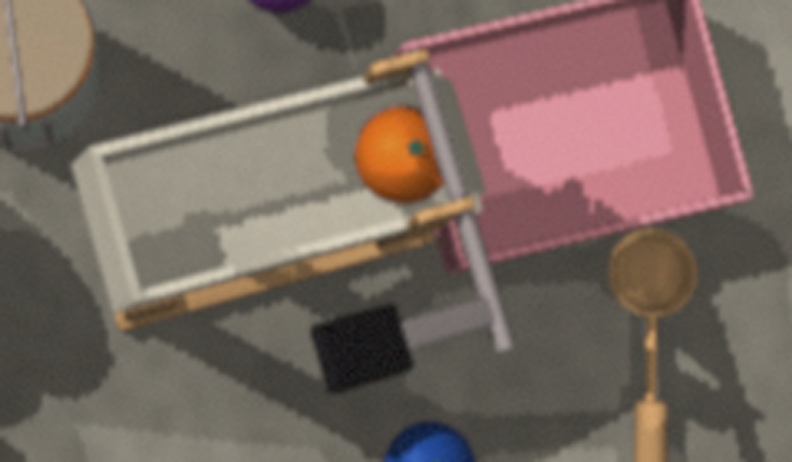

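View pics/sidez.png

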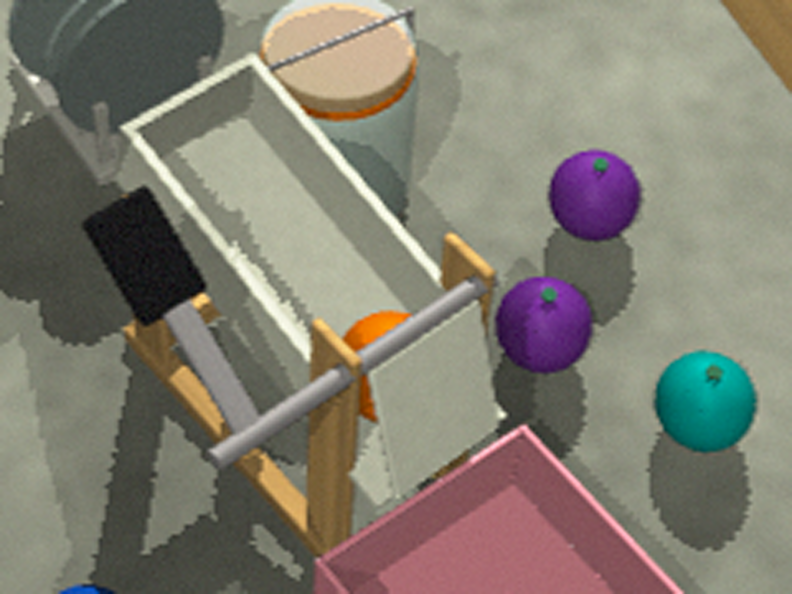

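```bash
cat > h.py <<'E'
import numpy as np,cv2
from rig import calibration
def ray(n,uv):
    c=calibration(n);M=np.array(c['world_to_cam']);K=np.array(c['mtx']);R=M[:3,:3]
    return -R.T@M[:3,3],R.T@np.linalg.inv(K)@np.array([*uv,1.])
def atz(n,uv,z):
    o,d=ray(n,uv);return o+d*(z-o[2])/d[2]
def tri(a,b):
    P=[]
    for n in("top","side"):
        c=calibration(n);P.append(np.array(c['mtx'])@np.array(c['world_to_cam'])[:3])
    x=cv2.triangulatePoints(P[0],P[1],np.array(a,float),np.array(b,float))[:,0];return x[:3]/x[3]
def proj(n,p):
    c=calibration(n);q=np.array(c['mtx'])@(np.array(c['world_to_cam'])@np.array([*p,1]))[:3];return q[:2]/q[2]
E
python3 - <<'E'
from h import *
z=3.3
T=lambda a,b:(290+a/z,180+b/z); S=lambda a,b:(250+a/z,200+b/z)
pts={'pad':(T(362,348),S(144,255)),'axle-x':(T(503,348),S(215,458)),'axle+x':(T(422,68),S(485,283)),
'back+x':(T(95,150),S(252,57)),'back-x':(T(125,305),S(125,127))}
for k,(a,b) in pts.items(): print(k,tri(a,b).round(4))
print('pad',atz('top',pts['pad'][0],.226),atz('side',pts['pad'][1],.226))
from scipy.optimize import least_squares
al=np.radians(33)
L={'pad':(-.092,-.08+.088*np.cos(al),.226),'back+x':(.04,.1025,.186),'back-x':(-.04,.1025,.186)}
def D(p,l):
    c,s=np.cos(p[2]),np.sin(p[2]);return np.array([p[0]+c*l[0]-s*l[1],p[1]+s*l[0]+c*l[1],l[2]])
f=lambda p:np.concatenate([np.r_[proj('top',D(p,L[k]))-pts[k][0],proj('side',D(p,L[k]))-pts[k][1]] for k in L])
r=least_squares(f,[.5,-.1,.2],loss='soft_l1');print(r.x,np.degrees(r.x[2]),r.fun.round(1))
print('pad',D(r.x,L['pad']),'low',D(r.x,(*L['pad'][:2],.13)),'axle',D(r.x,(-.092,-.08,.175)))
# other bits
print('blue',tri((420,321),(276,394)),'spoonbowl',atz('top',(487,263),.02))
E
```

```text
pad [0.4935 0.008  0.2223]
axle-x [ 0.4971 -0.0675  0.1742]
axle+x [ 0.6373 -0.0264  0.1776]
back+x [0.5892 0.137  0.1812]
back-x [0.515  0.1198 0.1761]
pad [0.49279588 0.00849293 0.226     ] [0.49343638 0.00512332 0.226     ]
[0.57892733 0.03028695 0.26315482] 15.077660492524362 [ 5.2  0.8 -0.1  2.9 -1.6 -1.7  0.  -3.3  0.9 -1.  -3.  -3.2]
pad [4.91706523e-01 3.71516372e-04 2.26000000e-01] low [4.91706523e-01 3.71516372e-04 1.30000000e-01] axle [ 0.51090476 -0.07089076  0.175     ]
blue [ 0.43452232 -0.05330257  0.02460319] spoonbowl [ 0.54558636 -0.17981637  0.02      ]
```

Request:
drive_tool(
  targets=[0,0,0,0,0,-50,0,0,0,0,15,-14,-15,0,0,0,0,36,-32,0,0,0,0,0,38,-35,0,0,0,0,0,38,-35,0,0,0,0,0,38,-35,0,0,0,0,0,38,-35,0,0,0,0,0,38,-35,0,0,0,0,0,38,-35,0,0,0,0,0,38,-35,0,0,0,0,0,38,-35,0,0,0,0,0,30,-28,0,0],
  grip_force=40,
)

```text
clock: 1.65
position: [0.4347, -0.086, 0.2958]
ee_rot: [-0.0, 0.987, 0.16, -0.0]
contact_force: [1.1, 0.1, -0.2]
width: -0.0001
```

Request:
drive_tool(
  targets=[0,0,0,28,-23,0,0,0,0,0,28,-23,0,0,0,0,0,28,-23,0,0,0,0,0,0,0,0,0,0,0,0,0,0,0,0],
)

```text
clock: 2.28
position: [0.4919, 0.0033, 0.2957]
ee_rot: [0.0, 0.987, 0.16, -0.001]
contact_force: [0.4, -0.7, 0.2]
width: -0.0003
```

Run:
```python
from rig import *
from h import proj
import cv2
s=get_state();print(s['position'],s['contact_force'],s['qpos'].round(2))
ims=[get_image(n) for n in("top","side","wrist")]
for i,n in zip(ims,("top","side","wrist")):
    if n!="wrist": print(n,proj(n,s['position']),proj(n,s['position']-[0,0,.066]))
    cv2.imwrite(f"pics/{n}1.png",i[:,:,::-1])
a=cv2.imread("pics/side1.png")[150:380,220:500]
cv2.imwrite("pics/sidez1.png",cv2.resize(a,None,fx=2.6,fy=2.6,interpolation=cv2.INTER_CUBIC))
```

```text
[0.49193412 0.00329101 0.29574463] [ 0.44507913 -0.70327049  0.22809533] [-0.13  0.12  1.55 -0.    1.47  1.12]
top [408.91916042 284.77834016] [403.34012    286.03224806]
side [290.25125818 245.75601567] [292.87210662 276.91298929]
```

View pics/sidez1.png

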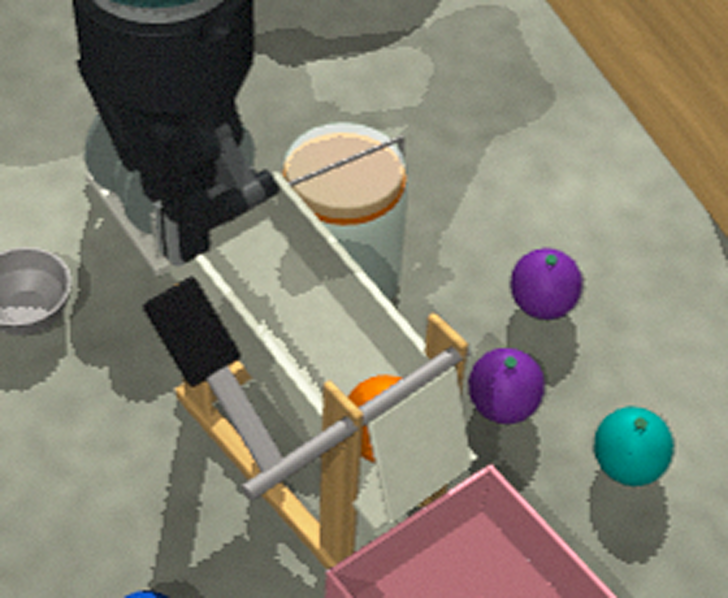

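View pics/wrist1.png

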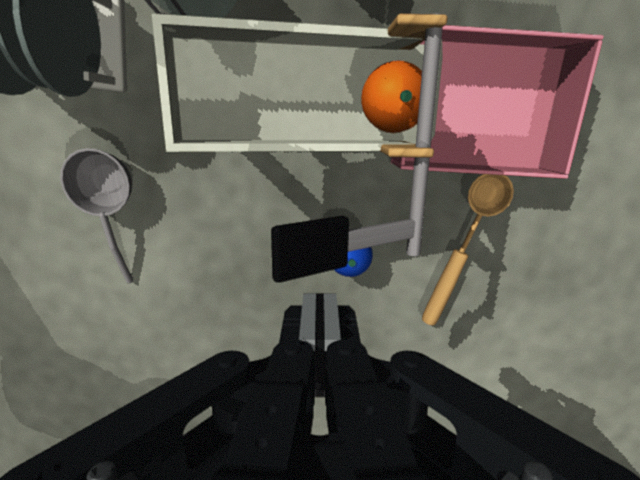

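Run:
```python
from rig import *
import numpy as np
from scipy.spatial.transform import Rotation as R
s=get_state();c=calibration('wrist');H=np.array(c['hand_eye']);K=np.array(c['mtx'])
q=s['ee_rot'];Rm=R.from_quat([q[1],q[2],q[3],q[0]]).as_matrix()
def atz(uv,z):
    o=Rm@H[:3,3]+s['position'];d=Rm@H[:3,:3]@np.linalg.inv(K)@np.array([*uv,1.]);return o+d*(z-o[2])/d[2]
for n,uv,z in [('pad',(310,248),.226),('axle-x',(414,253),.175),('axle+x',(433,28),.175),('back-x',(168,150),.186),('back+x',(158,18),.186)]: print(n,atz(uv,z))
print(Rm)
```

```text
pad [0.49463109 0.00833911 0.226     ]
axle-x [ 0.49788258 -0.06975652  0.175     ]
axle+x [ 0.6382769  -0.02401452  0.175     ]
back-x [0.51632452 0.11308661 0.186     ]
back+x [0.58934367 0.1337706  0.186     ]
[[ 9.49648594e-01  3.13316742e-01 -4.08988816e-04]
 [ 3.13316629e-01 -9.49648666e-01 -3.17101954e-04]
 [-4.87749035e-04  1.72992427e-04 -9.99999866e-01]]
```

Request:
drive_tool(
  targets=[0,0,0,4,-6,20,0,0,0,0,0,0,22,0,0,0,0,0,0,10,0,0,0,0,0,0,10,0,0,0,0,0,0,10,0,0,0,0,0,0,10,0],
)

```text
clock: 3.18
position: [0.4953, 0.01, 0.2143]
ee_rot: [0.0, 0.987, 0.159, 0.001]
contact_force: [-0.7, 0.7, 2.8]
width: -0.0004
```

Run:
```python
from rig import *
import cv2
cv2.imwrite("pics/s2.png",cv2.resize(get_image("side")[150:380,220:500,::-1],None,fx=2.6,fy=2.6,interpolation=cv2.INTER_CUBIC))
s=get_state();print(s['position'],s['contact_force'])
```

```text
[0.49459741 0.01009475 0.21288581] [ 1.16349172 -0.01097715  0.13994732]
```

View pics/s2.png

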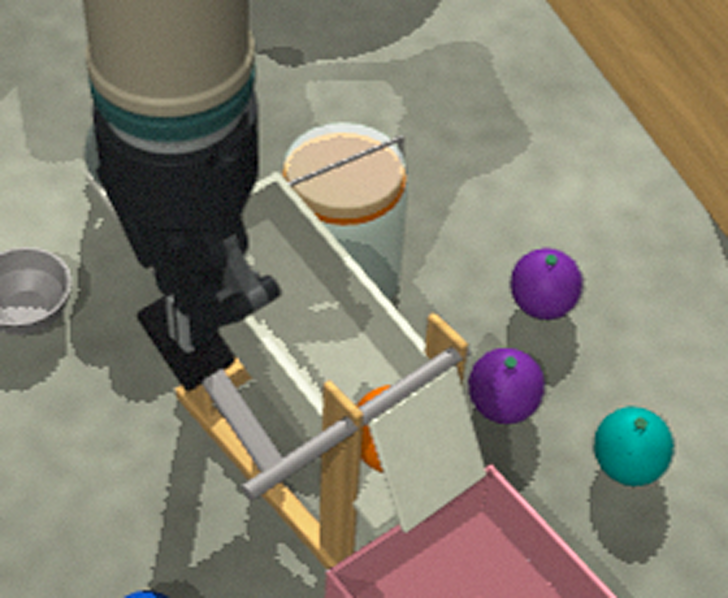

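The fingertip rests on the pad, around (185,350) in the zoomed picture, and the lid has begun to lift. I'll keep pressing.

Request:
drive_tool(
  targets=[0,0,0,0,0,11,0,0,0,0,0,0,11,0,0,0,0,0,0,11,0,0,0,0,0,0,11,0,0,0,0,0,0,11,0,0,0,0,0,0,11,0,0,0,0,0,0,6,0,0,0,0,0,0,0,0],
)

```text
clock: 4.22
position: [0.4947, 0.0102, 0.1419]
ee_rot: [-0.0, 0.987, 0.159, -0.0]
contact_force: [-0.7, 0.2, 3.7]
width: -0.0
```

Run:
```python
from rig import *
import cv2
cv2.imwrite("pics/s3.png",cv2.resize(get_image("side")[150:380,220:500,::-1],None,fx=2.6,fy=2.6,interpolation=cv2.INTER_CUBIC))
s=get_state();print(s['position'],s['contact_force'])
```

```text
[0.49471512 0.01033547 0.14212617] [-0.48515544 -0.06507115  2.45816637]
```

View pics/s3.png

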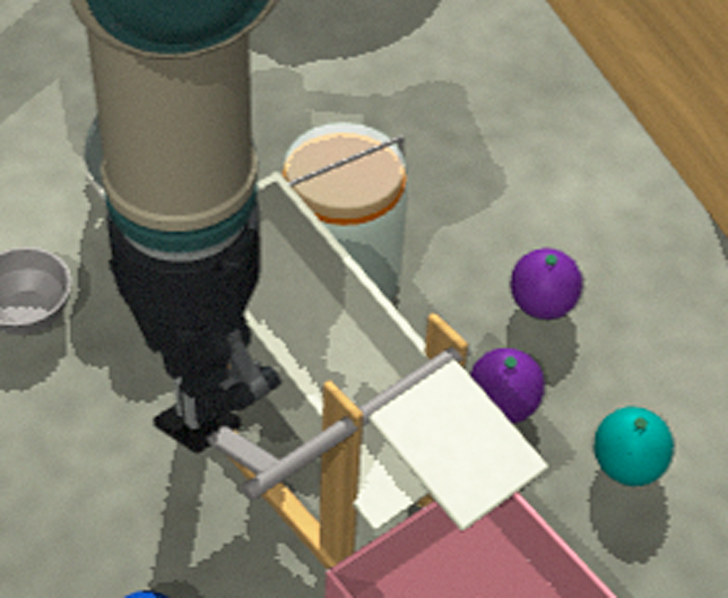

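Request:
drive_tool(
  targets=[0,0,0,0,0,3,0,0,0,0,0,0,2,0,0,0,0,0,0,0,0,0,0,0,0,0,0,0],
)

```text
clock: 4.78
position: [0.495, 0.0101, 0.1374]
ee_rot: [0.0, 0.987, 0.159, 0.0]
contact_force: [0.2, -0.6, 4.3]
width: 0.0001
```

Request:
drive_tool(
  targets=[0,0,0,0,0,2,0,0,0,0,0,0,2,0,0,0,0,0,0,0,0,0,0,0,0,0,0,0,0,0,0,0,0,0,0,0,0,0,0,0,0,0,0,0,0,0,0,0,0],
)

```text
clock: 5.65
position: [0.4953, 0.0098, 0.1344]
ee_rot: [0.0, 0.987, 0.159, 0.001]
contact_force: [-2.2, -0.8, 11.7]
width: -0.0001
```

Run:
```python
from rig import *
import cv2
cv2.imwrite("pics/s4.png",cv2.resize(get_image("side")[200:480,220:500,::-1],None,fx=2.1,fy=2.1,interpolation=cv2.INTER_CUBIC))
cv2.imwrite("pics/w4.png",get_image("wrist")[:,:,::-1])
s=get_state();print(s['clock'],s['position'],s['contact_force'])
```

```text
5.75 [0.49530694 0.00982186 0.13441863] [-0.65720517  0.10635396 12.0649198 ]
```

View pics/s4.png

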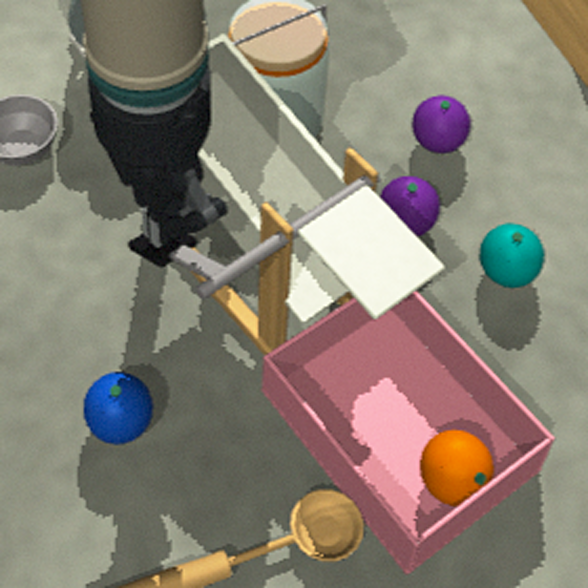

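View pics/w4.png

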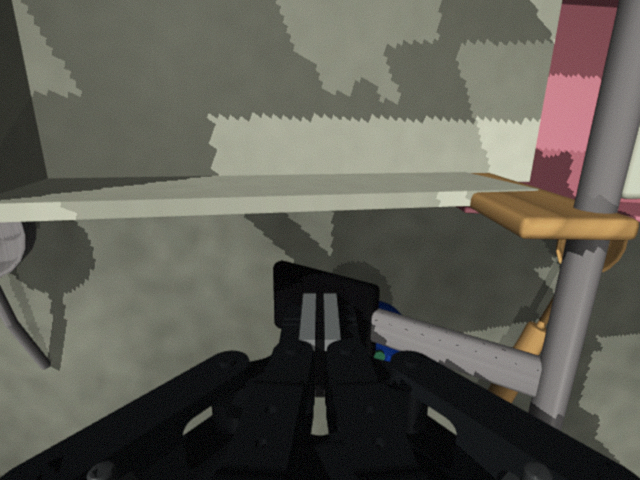

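The lever is at its stop and the clementine lies in the container, at about (457,467) in the crop. Next I'll ease the lever up at about 45 mm/s.

Request:
drive_tool(
  targets=[0,0,0,0,0,-5,0,0,0,0,0,0,-6,0,0,0,0,0,0,-6,0,0,0,0,0,0,-6,0,0,0,0,0,0,-6,0,0,0,0,0,0,-6,0,0,0,0,0,0,-6,0,0,0,0,0,0,-6,0,0,0,0,0,0,-6,0,0,0,0,0,0,-6,0,0,0,0,0,0,-6,0,0,0,0,0,0,-5,0],
)

```text
clock: 7.25
position: [0.4952, 0.0097, 0.2037]
ee_rot: [0.0, 0.987, 0.159, 0.0]
contact_force: [1.1, -1.9, 1.8]
width: -0.0002
```

Request:
drive_tool(
  targets=[0,0,0,0,0,-5,0,0,0,0,0,0,-5,0,0,0,0,0,0,-4,0,0,0,0,0,0,-4,0,0,0,0,0,0,-4,0,0,0,0,0,0,-4,0,0,0,0,0,0,-4,0,0,0,0,0,0,-4,0,0,0,0,0,0,-4,0,0,0,0,0,0,-4,0,0,0,0,0,0,-4,0,0,0,0,0,0,-4,0],
)

```text
clock: 8.75
position: [0.4949, 0.0101, 0.2536]
ee_rot: [0.0, 0.987, 0.159, 0.0]
contact_force: [-0.3, 0.0, -0.3]
width: 0.0
```

Run:
```python
from rig import *
import cv2
cv2.imwrite("pics/s5.png",cv2.resize(get_image("side")[200:480,220:500,::-1],None,fx=2.1,fy=2.1,interpolation=cv2.INTER_CUBIC))
s=get_state();print(s['clock'],s['position'],s['contact_force'])
```

```text
8.8 [0.49524711 0.01006211 0.2540792 ] [0.03070701 0.43360399 0.47091957]
```

View pics/s5.png

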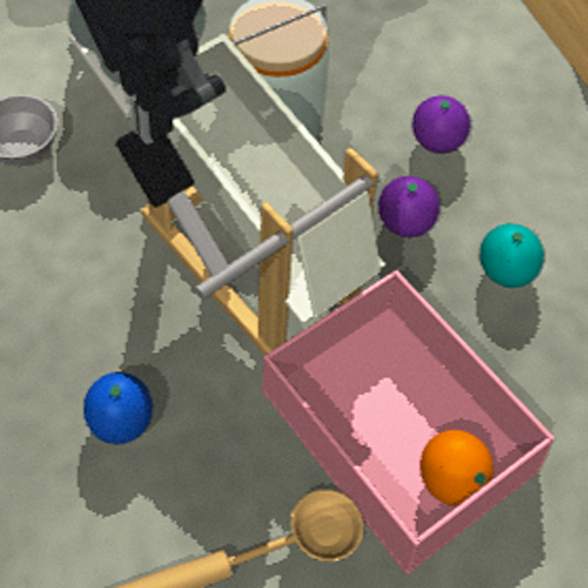

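The lid is closed, the fruit is at rest in the container and the fingertip has left the pad. I'll move up and away.

Request:
drive_tool(
  targets=[0,0,0,0,0,-20,0,0,0,0,0,0,-35,0,0,0,0,-20,0,-20,0,0,0,0,-30,0,0,0,0,0,0,-30,0,0,0,0,0,0,-10,0,0,0,0,0,0,0,0,0,0,0,0,0,0,0,0,0],
)

```text
clock: 9.8
position: [0.4105, -0.0181, 0.3283]
ee_rot: [-0.0, 0.987, 0.159, 0.0]
contact_force: [0.2, 0.3, 0.0]
width: 0.0003
```

Run:
```python
from rig import *
import cv2
cv2.imwrite("pics/s6.png",get_image("side")[:,:,::-1])
s=get_state();print(s['clock'],s['position'],s['contact_force'],abs(s['qd']).max())
```

```text
9.85 [ 0.4104407  -0.01809942  0.32813807] [ 0.38102536 -0.04188345  0.24905172] 0.004933005973467204
```

View pics/s6.png

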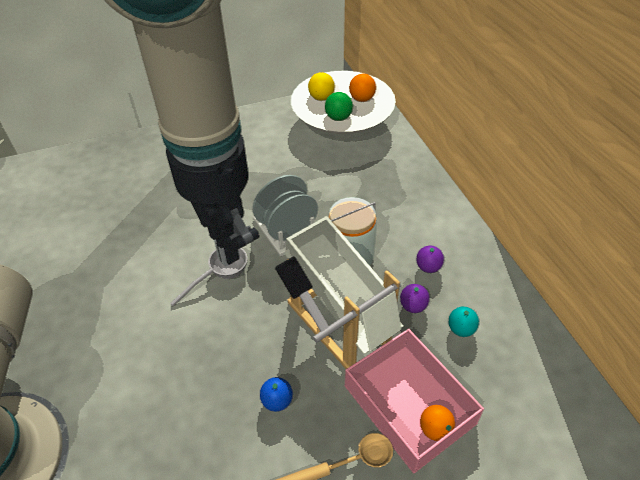

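The pad is back at (294,278), as at the start. The clementine is in the container at (437,421), nothing else has moved, and the gripper is clear at z 0.33.

```bash
python3 -c "
from rig import *
sign_off()"
```

```text
the job is handed in; nothing more can be done
```

The clementine is in the pink lunch container, the lid is closed again, and I handed the job in at about 9.9 s of the 38 s allowed. The hand-in gives no verdict.

- **Press:** I pushed the lever down to its stop with the closed fingertips. The force settled at about 12 N there. I held it while the clementine rolled out, for about a second in all.
- **Return:** I let the lever up at about 48 mm/s, slowing to about 32 mm/s at the end. I had no direct reading of the lever's angle or speed, so the gentle close is judged from the commanded speed and the pictures.
- **Last checks:** In the final side picture the lever pad is back at its starting pixel. The clementine lies still in the container, and the container, jar, strainer, spoon and rack look unmoved. The gripper hangs free at z 0.33 m, and its force reading is near zero.

No check failed. The three camera estimates of the pad position agreed to within about 3 mm. One early fit of the whole dispenser pose put the pad about 8 mm away from those; I dropped it and used the direct measurements.

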